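# Slide the mate tray onto the right runners and shut the cabinet

## Robot

A 6-joint arm with a two-finger parallel gripper is mounted at the origin on the work surface. World frame = base frame: x ahead of the robot, y to its left, z up, the work surface at z = 0. Lengths are in m, angles in rad, forces in N, time in s.
With the tool pointing down it reaches from about 0.4 to 0.825 m from the base axis. Payload 7 kg.
Tool frame: the origin (TCP) lies at the very end of the fingers, on their centre line; the grasp point (between the pads) lies 19 mm behind it; z points along the fingers, y is the direction in which the jaws open and shut (so a half turn about z gives the same grasp; the last joint's range is limited). The gripper opens to 88 mm and grips with 3 to 60 N. Pads are 19 mm wide; open, the fingers measure 130 mm over their backs; the gripper's body (78 mm by 193 mm) begins 47 mm behind the grasp point.
Start: joints at [1.544, 0.359, 0.012, 0, -1.224, -0.288], TCP at [0.209, 0.642, 0.227] pointing down, gripper open.
Joint ranges: [-3.07, 3.07], [-1.43, 2.12], [-1.02, 1.25], [-3.03, 1.67], [-3.05, -0], [-3.03, 3.03]. Speed limits (rad/s): [2.39, 2.39, 3.01, 3.14, 3.14, 3.14].

## Interface

Orientations are given as [roll, pitch, yaw] about the fixed x, y, z axes, in that order (R = Rz(yaw) Ry(pitch) Rx(roll)).
In Python, from station import arm, eyes, job, outline_of gives the robot as it stands.
- The arm moves only by the tool apply_moves, never from a script. Its argument "moves" is a list of rows, each a list of 5 numbers: the opening, from -1 (shut) to 1 (fully open), then the shift along the tool's x, y, z in m, then the turn about the tool's z in rad. A call has 1 to 12 rows; each row shifts and turns the commanded pose from where the row before left it, along the tool's axes as they then stand; what a row does not reach is not made up. A row lasts 1/12 s, in which the tool goes at most 41.7 mm and 7.16 degrees, less where a joint would pass 70% of its speed; a pose out of reach is approached as far as the arm can. A call with a gripper value outside its range is refused whole. The fingers move at their own pace and stop on an object; "newtons" is the grip in N (left out, the last holds). Time passes only in rows, so rows that do not move let the fingers close. It gives the time, the measured TCP pose, the force and the opening at its end, in the units of the state.
- arm.get_state(): the state, without advancing time (a new reading comes with each control period).
- eyes.grab_frame(name): name is "scene" or "top" or "wrist"; returns a dict with "color" (480x640x3 uint8, red, green, blue), "z_map" (480x640 float32, m along the optical axis (not along the pixel's ray), 0 where there is no reading), "camera_matrix" (3x3 intrinsics, pixels), "extrinsics" (4x4, takes a point from camera to world coordinates). Camera axes: x right, y up, looking along -z (the intrinsics and any distortion apply to the point x, -y, -z); pixel columns grow to the right and rows downward; lengths in m; the calibration is good to about 2 mm. A picture is of the moment at which its call begins.
- job.job_done(): hands the job in, once; it reports no verdict.
Trained networks look in a picture, given as the dict that the camera call returned (one of the last four; its "shot" number tells which), for a name from the list of things; names that differ only in an ending like _2 or _b are one class to them, and where a whole thing is asked for, a point or a joint stands for the part that bears it (a point fixed in the world has none). Each returns a list of dicts, best first, with "score" (0 to 1); they miss things now and then, are a little off and sometimes report something else, mostly with a low value. They report only what shows in the picture. A call takes as long as a camera call.
- outline_of(label, picture): "region" (480x640 bool, what is visible of it) and "extent" ([left, top, right, bottom] in pixels, round what is visible of it).
The state is a dict: "t": time; "q": joint angles; "qd": joint speeds; "joint_efforts": joint torques, N m; "eef_pos": TCP position; "ee_rot": TCP orientation; "force": force on the tool from outside, world axes, zero at the start; "moment": the same for the moment, N m; "width": finger opening in m.
Only numpy, scipy, OpenCV 4.12 (cv2) and the standard library are available. Lean on these libraries where they do the work, as an engineer would, in place of code of your own. Each camera call takes 0.05 s, during which the arm holds its last target.

## Task

Slide the enamel tray into the birch cabinet, pull at the front, on the lowest pair of runners that clears whatever is standing on the cabinet floor: flanges on the ledges and under the battens, pushed fully home against the stops. Then push the door fully shut. Leave the mate, yerbera, saucer and bombilla standing or lying where they are.

Things in the scene. Friction and masses are not known exactly. Their poses are not given: they have to be found in the camera images.
- tray_pull (a point): Centre of the tray's birch pull, a block 24 mm wide (y), 22 deep (x), 40 high on the tray's front flange; 38 mm above the surface the tray lies on. Its front face is 11 mm to -x; the tray's nose edge is 161 mm to +x. Axes: x from pull to nose (the edge that goes in first), y left, z up. The centre of mass is about 75 mm ahead of this point, so a tray held by the pull sags at the nose, how far is not known.
- tray_nose (a point): Middle of the tray's leading edge, on the flange's underside; axes as tray_pull. White enamel tray, 0.21 to 0.37 kg: flange 160 mm long (x), 150 wide (y), 4 thick, underside 14 mm above the surface it lies on; below it a pan 130 long, 122 wide, 14 deep, centred.
- cab_floor (a point): Middle of the cabinet's inner floor (white liner), 21 mm above the table. Axes: x into the cabinet, y left, z up. Birch cabinet, fixed, open front towards the robot: 200 mm deep, 184 wide, 295 high; inside 154 wide, underside of its top at 280. The front plane lies 100 mm to -x. Back open above a 51 mm rail; clear window in the top.
- pair_low (a point): Lowest of three runner pairs inside: midway between the front ends of its two ledges, at the NOMINAL height of their upper faces, 85 mm above the table, 12 mm inside the front plane. Axes as cab_floor. The runner frame stands on screw feet: all ledges together really sit up to 7 mm higher or lower than these points, feel for them. A tray on a pair hangs 14 mm below its ledges.
- pair_middle (a point): Same point of the middle pair, nominally 150 mm above the table. Each ledge is 12 mm wide, 178 long. A hold-down batten, 9 mm wide, 22 high, runs above it from 38 mm behind its front end (flared over the 13 mm before that), leaving 8 mm between ledge and batten for the 4 mm flange. The flange has 2 mm side play to each wall.
- pair_high (a point): Same point of the highest pair, nominally 215 mm above the table, same make. On every pair end stops stand 166 mm to +x of this point: the tray is home when its nose meets them, and the pull's front face is then 6 mm inside the front plane.
- door (a joint): Angle of the birch swing door, hinged on the cabinet's left front edge: 0 shut, 1.57 square to the front, limit 2.4; starts wide open. Stiff hinge (0.12 N m), stays where left; the catch's magnet does not draw it in: push until it stops. 182 mm wide, 15 thick, 5 to 290 mm above the table; a knob sticks 22 mm out of its outside, 150 mm up, 25 mm from the free edge.
- door_hinge (a point): On the hinge line at the height of the door's top edge (290 mm), in the plane of its inner face. Axes turn with the door: -x is its outward normal, -y runs along it to the free edge.
- door_edge (a point): Upper corner of the door's free edge, on its outer face, 290 mm above the table; axes as door_hinge.
- saucer_mid (a point): Centre of the blue ceramic saucer, 124 mm across, 22 high (point 11 mm above its underside). Of saucer, mate and yerbera one stands on the cabinet floor and two on the shelf board, in any arrangement.
- mate_mid (a point): Centre of the grey enamel mate cup, 82 mm across, 83 high (point 41 mm up), z up.
- yerbera_mid (a point): Centre of the clear acrylic yerbera with black twist cap, 84 mm across, 145 high (point 72 mm up), z up.
- bombilla_mid (a point): Middle of the polished steel bombilla, 200 mm long, 8 thick, lying on the table.
- board: The cabinet's birch shelf board, lifted out, fixed on the table at the left: 150 mm (x) by 300 (y), 21 thick with its white liner; origin at the centre of its underside. Kettle, thermos and canister (right, beyond the tray) and dish rack (far left) are fixed, up to 240 mm high.

How it is judged:
At the end, for the whole second after the job is handed in: Tray level and at rest on the lowest runners that clear what stands below (saucer: low, mate: middle, yerbera: high): height within -11/+13 mm of nominal, sideways 6 mm, nose within 6 mm of the stops; door within 0.04 rad of shut; saucer, mate and yerbera upright (((horizontal distance between saucer_mid and cab_floor below 0.07 m and x of tray_nose in the frame of pair_low between 0.16 and 0.172 m and y of tray_nose in the frame of pair_low between -0.006 and 0.006 m and z of tray_nose in the frame of pair_low between -0.011 and 0.013 m) or (horizontal distance between mate_mid and cab_floor below 0.07 m and x of tray_nose in the frame of pair_middle between 0.16 and 0.172 m and y of tray_nose in the frame of pair_middle between -0.006 and 0.006 m and z of tray_nose in the frame of pair_middle between -0.011 and 0.013 m) or (horizontal distance between yerbera_mid and cab_floor below 0.07 m and x of tray_nose in the frame of pair_high between 0.16 and 0.172 m and y of tray_nose in the frame of pair_high between -0.006 and 0.006 m and z of tray_nose in the frame of pair_high between -0.011 and 0.013 m)) and angle between the z axis of tray_nose and the z axis of cab_floor, either way round below 0.04 rad and angle between the x axis of tray_nose and the x axis of cab_floor, either way round below 0.06 rad and value of joint door below 0.04 rad and linear speed of tray below 0.02 m/s and angle between each of saucer_mid, mate_mid, yerbera_mid's own z axis and vertical below 0.2 rad); the robot touches nothing.
It fails at once if the saucer is shoved more than 30 mm or tipped over (distance of saucer_mid from where it was at the start of the episode above 0.03 m or angle between saucer_mid's own z axis and vertical above 0.6 rad).
It fails at once if the mate is shoved more than 30 mm or tipped over (distance of mate_mid from where it was at the start of the episode above 0.03 m or angle between mate_mid's own z axis and vertical above 0.6 rad).
It fails at once if the yerbera is shoved more than 30 mm or tipped over (distance of yerbera_mid from where it was at the start of the episode above 0.03 m or angle between yerbera_mid's own z axis and vertical above 0.6 rad).
It fails at once if the bombilla is shoved more than 30 mm (distance of bombilla_mid from where it was at the start of the episode above 0.03 m).
It also fails if it takes over 72 s, if anything falls off the work surface, if the arm or the gripper's body presses on something with over 40 N, if the wrist force passes 120 N, or if a joint passes its speed limit or range.

## Working session

There is one attempt and no reset: what is moved stays moved. The work goes in short steps, Python scripts to look and compute and a tool call to move; the robot and the scene stay as the last step left them, time stands still between calls to the robot, and variables do not carry over. Pictures are saved under pics/ and viewed, and the job is handed in when it is done.

Besides the shell and the picture viewer there is one more tool, called after "Emit:" as a command line: name --pt "numbers of a row" for each row, then --argument value for the rest. apply_moves: Moves the arm, as the interface text tells. Its arguments: {"type":"object","properties":{"moves":{"type":"array","items":{"type":"array","items":{"type":"number"}}},"newtons":{"type":"number"}},"required":["moves"]}

```bash
mkdir -p pics; ls
cat > h.py <<'E'
import numpy as np, cv2
from station import arm, eyes, job, outline_of
def save(f,n): cv2.imwrite('pics/'+n+'.png', f["color"][:,:,::-1])
def pts(f):
    z=f["z_map"];K=f["camera_matrix"];T=f["extrinsics"]
    v,u=np.mgrid[0:480,0:640]
    P=np.stack([(u-K[0,2])/K[0,0]*z,-(v-K[1,2])/K[1,1]*z,-z],-1)
    W=P@T[:3,:3].T+T[:3,3]; W[z==0]=np.nan
    return W
def st():
    s=arm.get_state()
    for k in s: print(k,np.round(s[k],4))
E
python3 - <<'E'
from h import *
st()
for n in ["scene","top","wrist"]:
    f=eyes.grab_frame(n); save(f,n+"0"); np.savez('pics/'+n+'0.npz',W=pts(f),**{k:f[k] for k in("color","z_map","camera_matrix","extrinsics")})
    print(n,np.round(f["extrinsics"],3).tolist(),f["camera_matrix"].tolist(),[k for k in f])
E
```

```text
pics
t 0.0
q [ 1.5441e+00  3.5940e-01  1.1100e-02 -3.0000e-04 -1.2241e+00 -2.8810e-01]
qd [-0.0013 -0.0007 -0.0002  0.0015 -0.0008 -0.0013]
joint_efforts [ 1.00000e-04 -5.82722e+01  2.93056e+01  6.99730e+00  7.00000e-03
 -2.00000e-04]
eef_pos [0.2089 0.6414 0.2256]
ee_rot [ 3.140e+00 -1.000e-04 -3.149e-01]
force [-0.2002  0.0352  0.4996]
moment [ 0.0421 -0.0597 -0.0349]
width 0.0878
scene [[-0.13, 0.941, -0.311, 0.244], [-0.991, -0.126, 0.035, 0.095], [-0.007, 0.313, 0.95, 1.334], [0.0, 0.0, 0.0, 1.0]] [[442.2526252133601, 0.0, 323.1548414734834], [0.0, 442.2526252133601, 240.57033826117873], [0.0, 0.0, 1.0]] ['color', 'z_map', 'camera_matrix', 'extrinsics', 'shot']
top [[0.02, 0.987, -0.158, 0.436], [-1.0, 0.02, -0.003, 0.019], [0.0, 0.158, 0.987, 1.442], [0.0, 0.0, 0.0, 1.0]] [[499.14758653983404, 0.0, 318.5136343452647], [0.0, 499.14758653983404, 239.38864968432853], [0.0, 0.0, 1.0]] ['color', 'z_map', 'camera_matrix', 'extrinsics', 'shot']
wrist [[-0.311, 0.908, 0.282, 0.286], [-0.95, -0.297, -0.09, 0.616], [0.002, -0.296, 0.955, 0.384], [0.0, 0.0, 0.0, 1.0]] [[356.20572375173543, 0.0, 319.67407496822284], [0.0, 356.20572375173543, 240.23645478880806], [0.0, 0.0, 1.0]] ['color', 'z_map', 'camera_matrix', 'extrinsics', 'shot']
```

View pics/scene0.png

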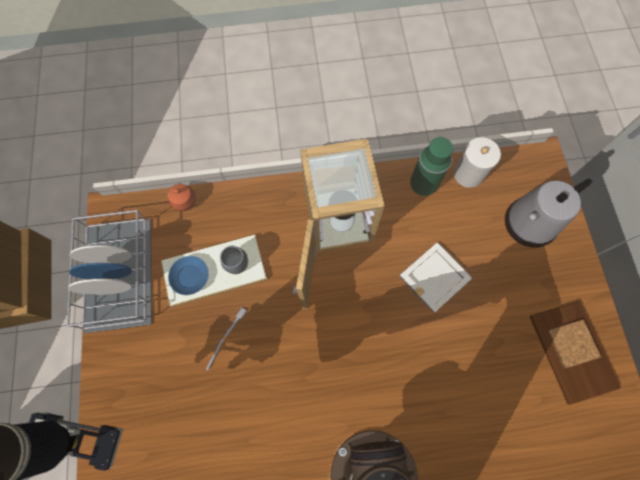

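View pics/top0.png

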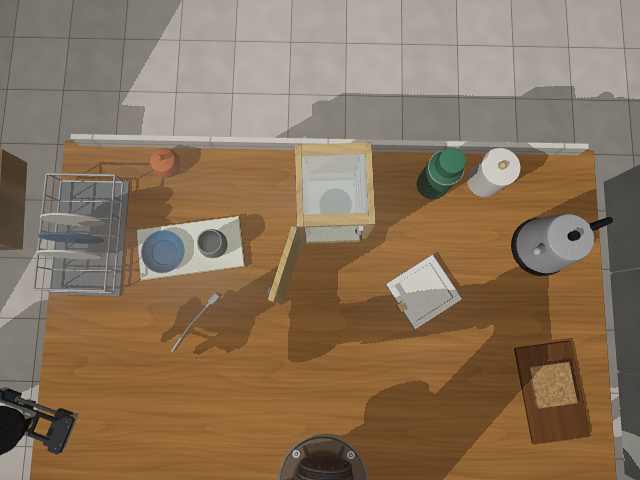

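View pics/wrist0.png

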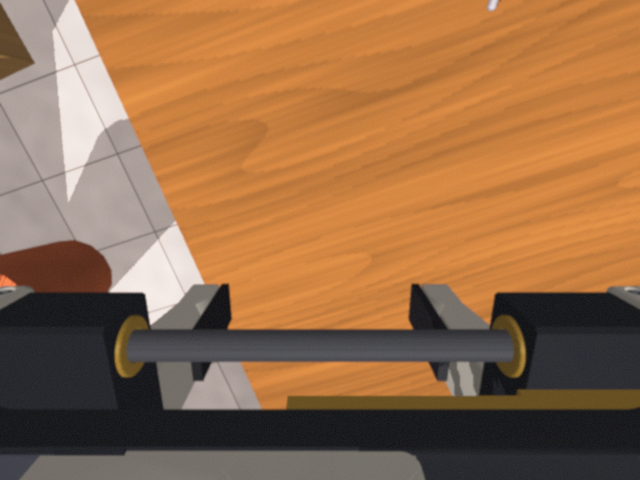

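The saucer (about (162,252) in the top view) and the mate (212,242) stand on the board. So the yerbera is the one in the cabinet (faint circle at (337,200), dark cap visible in the scene view), which means the high pair. The tray lies at (425,292) with its pull at (402,305). The door is open, running from (297,228) to (272,300). Next I'll measure.

Run:
```python
from h import *
for n in ["top","scene"]:
    f=eyes.grab_frame(n); W=pts(f)
    for lab in ["yerbera_mid","mate_mid","saucer_mid","tray_pull","door","bombilla_mid","cab_floor"]:
        try: r=outline_of(lab,f)
        except Exception as e: print(lab,e); continue
        for o in r[:2]:
            m=o["region"]; w=W[m]; w=w[~np.isnan(w[:,0])]
            print(n,lab,round(o["score"],2),np.round(o["extent"]),m.sum(),np.round(np.median(w,0),3),np.round(np.percentile(w,[2,98],axis=0),3).tolist())
            if lab=="tray_pull":
                fl=w[(w[:,2]<.03)]; print("rect",cv2.minAreaRect((fl[:,:2]*1000).astype(np.float32)))
                print("z med flange",np.percentile(fl[:,2],[5,25,50,75,95]))
                p=w[(w[:,2]>.045)]; print("pull",len(p),p.mean(0) if len(p) else 0, cv2.minAreaRect((p[:,:2]*1000).astype(np.float32)) if len(p)>3 else 0)
            if lab=="door":
                p=w[(w[:,2]>.28)]; print("doortop",len(p),cv2.minAreaRect((p[:,:2]*1000).astype(np.float32)),np.median(p[:,2]))
    # cabinet top
    sel=(W[...,2]>.288)&(W[...,2]<.303)&(W[...,0]>.5)&(W[...,1]>-.2)&(W[...,1]<.2)
    p=W[sel]; print(n,"top",len(p)); 
    r=cv2.minAreaRect((p[:,:2]*1000).astype(np.float32)); print(r,cv2.boxPoints(r).tolist())
```

```text
top yerbera_mid 0.49 [175. 293. 222. 350.] 210 [0.439 0.361 0.007] [[0.346, 0.312, 0.001], [0.498, 0.427, 0.013]]
top mate_mid 0.63 [200. 227. 228. 257.] 700 [0.644 0.325 0.056] [[0.603, 0.282, 0.021], [0.674, 0.356, 0.106]]
top saucer_mid 0.7 [143. 232. 184. 273.] 1481 [0.618 0.469 0.032] [[0.562, 0.41, 0.021], [0.673, 0.521, 0.045]]
top tray_pull 0.73 [385. 256. 460. 330.] 2969 [ 0.52  -0.28   0.006] [[0.436, -0.363, -0.003], [0.605, -0.192, 0.054]]
rect ((520.4137573242188, -278.43084716796875), (149.51687622070312, 162.19203186035156), 33.10389709472656)
z med flange [-0.00160561  0.00201707  0.00575001  0.01630068  0.02087365]
pull 74 [ 0.47640557 -0.20982062  0.05652277] ((476.7639465332031, -210.4716339111328), (23.720760345458984, 23.283849716186523), 32.42250061035156)
top door 0.84 [268. 228. 303. 304.] 1183 [0.556 0.104 0.259] [[0.478, 0.076, 0.002], [0.644, 0.147, 0.293]]
doortop 520 ((563.0729370117188, 105.68016052246094), (15.605430603027344, 180.5921630859375), 74.00528717041016) 0.2892763200961975
top bombilla_mid 0.67 [173. 291. 220. 350.] 208 [0.438 0.362 0.007] [[
[... 1770 characters left out ...]
2] [[0.485, -0.102, 0.015], [0.845, 0.125, 0.297]]
doortop 5466 ((661.154541015625, 0.4980316162109375), (215.89437866210938, 410.5023193359375), 81.47258758544922) 0.2931895154524724
scene bombilla_mid 0.81 [207. 304. 246. 367.] 229 [0.435 0.363 0.007] [[0.347, 0.312, -0.003], [0.496, 0.424, 0.012]]
scene cab_floor 0.2 [293. 140. 386. 308.] 7921 [0.705 0.001 0.292] [[0.484, -0.101, 0.015], [0.846, 0.125, 0.297]]
scene top 5237
((675.7634887695312, -2.463592529296875), (214.39450073242188, 380.5336608886719), 82.14076232910156) [[472.62567138671875, -82.63688659667969], [849.5850219726562, -134.67098999023438], [878.9013061523438, 77.70970153808594], [501.94195556640625, 129.74380493164062]]
```

Run:
```python
import cv2
for n,(x0,y0,x1,y1) in {"top":(250,130,480,340),"scene":(270,130,500,320)}.items():
    i=cv2.imread(f'pics/{n}0.png')[y0:y1,x0:x1]
    cv2.imwrite(f'pics/{n}0c.png',cv2.resize(i,None,fx=3,fy=2.8,interpolation=2))
```

```text
(no output)
```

View pics/top0c.png

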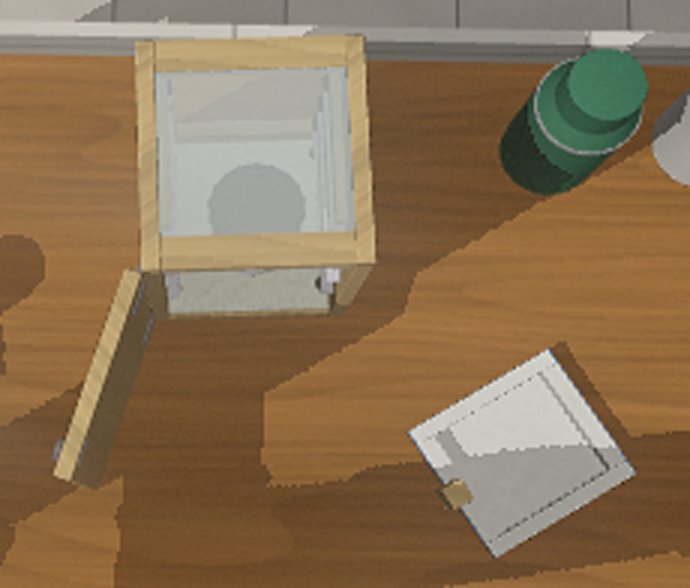

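View pics/scene0c.png

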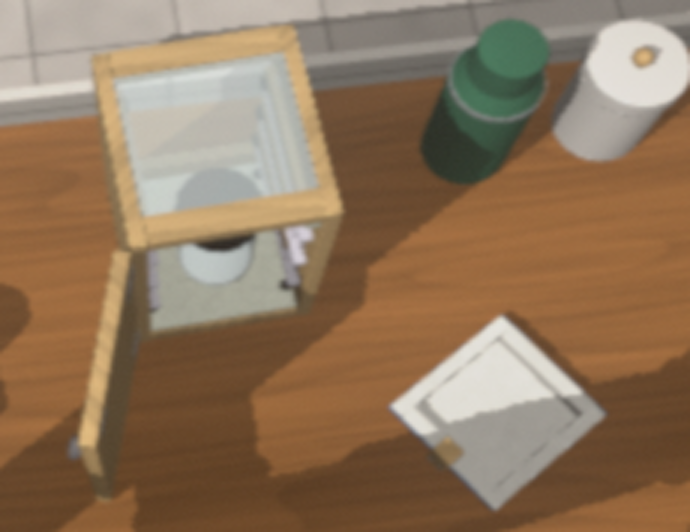

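Run:
```python
from h import *
for n in ["top","scene"]:
    W=np.load(f'pics/{n}0.npz')["W"]
    sel=(W[...,2]>.291)&(W[...,2]<.303)&(W[...,0]>.6)&(W[...,1]>-.2)&(W[...,1]<.2)
    p=W[sel]; p=p[~((p[:,0]<.66)&(p[:,1]>.088))]
    r=cv2.minAreaRect((p[:,:2]*1000).astype(np.float32)); print(r,np.round(cv2.boxPoints(r)).tolist(),p[:,2].mean())
    # side edges: bin along x, min/max y ; front/back edges: bin along y
    def fit(a,b,fn,lo,hi):
        xs=np.arange(lo,hi,.006); q=[(x+.003,fn(b[(a>=x)&(a<x+.006)])) for x in xs if ((a>=x)&(a<x+.006)).sum()>2]
        q=np.array(q); c=np.polyfit(q[:,0],q[:,1],1)
        for _ in range(3):
            e=abs(np.polyval(c,q[:,0])-q[:,1]); k=e<.003; c=np.polyfit(q[k,0],q[k,1],1)
        return c,k.sum()
    print("left",fit(p[:,0],p[:,1],np.max,.68,.83),"right",fit(p[:,0],p[:,1],np.min,.68,.83))
    print("front",fit(p[:,1],p[:,0],np.min,-.07,.07),"back",fit(p[:,1],p[:,0],np.max,-.08,.08))
    # tray flange edges
    t=W[(W[...,2]>.010)&(W[...,2]<.03)&(W[...,0]>.42)&(W[...,0]<.62)&(W[...,1]>-.38)&(W[...,1]<-.17)]
    r=cv2.minAreaRect((t[:,:2]*1000).astype(np.float32)); print("tray",r,len(t))
```

```text
((732.624755859375, -6.230743408203125), (244.30267333984375, 198.2329864501953), 3.034733533859253) [[605.0, 86.0], [616.0, -112.0], [860.0, -99.0], [849.0, 99.0]] 0.2943518749255215
left (array([0.05715941, 0.03565566]), np.int64(25)) right (array([ 0.05570055, -0.14515135]), np.int64(25))
front (array([-0.05588521,  0.65380383]), np.int64(24)) back (array([-0.05007589,  0.85312841]), np.int64(27))
tray ((503.73834228515625, -282.933349609375), (188.41262817382812, 176.98690795898438), 30.591276168823242) 1185
((732.8107299804688, -5.642189025878906), (239.9140167236328, 199.0286102294922), 3.0342633724212646) [[608.0, 87.0], [618.0, -111.0], [858.0, -99.0], [847.0, 100.0]] 0.2939039225403552
left (array([0.05203677, 0.03952451]), np.int64(25)) right (array([ 0.0514251 , -0.14224309]), np.int64(25))
front (array([-0.04768149,  0.65117742]), np.int64(24)) back (array([-0.05543921,  0.85106656]), np.int64(27))
tray ((515.068603515625, -274.2041320800781), (149.7636260986328, 175.60025024414062), 32.93933868408203) 1041
```

Emit:
apply_moves --pt "1 0 0 -0.017 0.113" --pt "1 0 0 -0.017 0.113" --pt "1 0 0 -0.017 0.113" --pt "1 0 0 -0.017 0.113" --pt "1 0 0 -0.017 0.113" --pt "1 0 0 -0.017 0.113" --newtons 60

```text
t: 1.45
eef_pos: [0.209, 0.6417, 0.3295]
ee_rot: [-3.142, 0.0, -0.998]
force: [0.7, 0.2, 0.2]
width: 0.0877
```

```bash
cat >> h.py <<'E'
def rel(tx,ty,tz,tyaw=None):
    s=arm.get_state(); p=np.array(s["eef_pos"]); y=s["ee_rot"][2]
    d=np.array([tx,ty])-p[:2]
    X=np.array([np.cos(y),np.sin(y)]);Y=np.array([np.sin(y),-np.cos(y)])
    print("pos",np.round(p,4),"rot",np.round(s["ee_rot"],4),"F",np.round(s["force"],2),"w",round(float(s["width"]),4),"t",s["t"])
    print("tool shift x %.4f y %.4f z %.4f"%(d@X,d@Y,p[2]-tz), "turn %.4f"%(-(tyaw-y)) if tyaw is not None else "")
E
python3 -c "
from h import *
rel(.40,.16,.32,-.993);rel(.475,-.21,.32,-.993)"
```

```text
pos [0.209  0.6417 0.3295] rot [-3.1415e+00  1.0000e-04 -9.9840e-01] F [0.68 0.18 0.24] w 0.0877 t 1.45
tool shift x 0.5084 y 0.1004 z 0.0095 turn -0.0054
pos [0.209  0.6417 0.3295] rot [-3.1415e+00  1.0000e-04 -9.9840e-01] F [0.68 0.18 0.24] w 0.0877 t 1.45
tool shift x 0.8600 y 0.2377 z 0.0095 turn -0.0054
```

Emit:
apply_moves --pt "1 0.036 0.007 0 0" --pt "1 0.036 0.007 0 0" --pt "1 0.036 0.007 0 0" --pt "1 0.036 0.007 0 0" --pt "1 0.036 0.007 0 0" --pt "1 0.036 0.007 0 0" --pt "1 0.036 0.007 0 0" --pt "1 0.036 0.007 0 0" --pt "1 0.036 0.007 0 0" --pt "1 0.036 0.007 0 0" --pt "1 0.036 0.007 0 0" --pt "1 0.036 0.007 0 0"

```text
t: 2.45
eef_pos: [0.3748, 0.2323, 0.329]
ee_rot: [-3.141, 0.0, -0.992]
force: [1.1, 0.3, -0.4]
width: 0.0876
```

Emit:
apply_moves --pt "1 0.035 0.012 0 0" --pt "1 0.035 0.012 0 0" --pt "1 0.035 0.012 0 0" --pt "1 0.035 0.012 0 0" --pt "1 0.035 0.012 0 0" --pt "1 0.035 0.012 0 0" --pt "1 0.035 0.012 0 0" --pt "1 0.035 0.012 0 0" --pt "1 0.035 0.012 0 0" --pt "1 0.035 0.012 0 0" --pt "1 0.035 0.012 0 0" --pt "1 0.035 0.012 0 0"

```text
t: 3.45
eef_pos: [0.4835, -0.1984, 0.3289]
ee_rot: [-3.141, -0.0, -0.993]
force: [0.8, 0.9, -0.2]
width: 0.0875
```

```bash
python3 -c "
from h import *
rel(.475,-.21,.15,-.993)
f=eyes.grab_frame('wrist'); save(f,'w1'); W=pts(f)
m=(W[...,2]>.05)&(W[...,2]<.065)&(W[...,0]>.44)&(W[...,0]<.51)&(W[...,1]<-.17)&(W[...,1]>-.25)
p=W[m]; print(len(p),p.mean(0),cv2.minAreaRect((p[:,:2]*1000).astype(np.float32)))
t=W[(W[...,2]>.012)&(W[...,2]<.025)&(W[...,0]>.42)&(W[...,0]<.63)&(W[...,1]>-.4)&(W[...,1]<-.17)]
print(cv2.minAreaRect((t[:,:2]*1000).astype(np.float32)))
"
```

```text
pos [ 0.4835 -0.1984  0.3289] rot [-3.1409e+00 -5.0000e-04 -9.9290e-01] F [ 0.8   0.91 -0.24] w 0.0875 t 3.45
tool shift x 0.0050 y 0.0135 z 0.1789 turn 0.0001
373 [ 0.47545722 -0.21036957  0.0583161 ] ((475.1029968261719, -210.0293426513672), (23.262357711791992, 21.765913009643555), 33.13121032714844)
((518.7816162109375, -277.81591796875), (150.51966857910156, 161.4029083251953), 33.00810623168945)
```

View pics/w1.png

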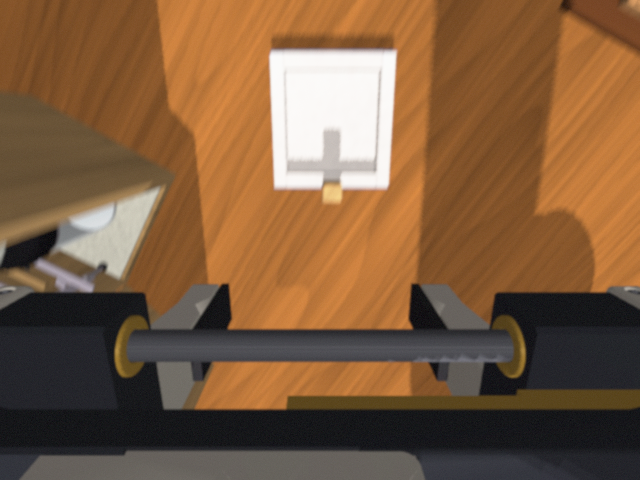

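Emit:
apply_moves --pt "1 0.005 0.0135 0.035 0" --pt "1 0 0 0.039 0" --pt "1 0 0 0.039 0" --pt "1 0 0 0.039 0" --pt "1 0 0 0.039 0" --pt "1 0 0 0.039 0" --pt "1 0 0 0.035 0" --pt "1 0 0 0 0"

```text
t: 4.17
eef_pos: [0.4703, -0.2072, 0.0576]
ee_rot: [3.134, 0.007, -0.994]
force: [-1.5, 0.4, -0.6]
width: 0.0876
```

```bash
python3 -c "
from h import *
rel(.4752,-.2102,.0245,-.994)"
```

```text
pos [ 0.4703 -0.2072  0.0576] rot [ 3.1337  0.0072 -0.9943] F [-1.5   0.41 -0.56] w 0.0876 t 4.1667
tool shift x 0.0052 y -0.0025 z 0.0331 turn -0.0003
```

Emit:
apply_moves --pt "1 0 0 0 0" --pt "1 0 0 0 0" --pt "1 0 0 0 0"

```text
t: 4.42
eef_pos: [0.4769, -0.2081, 0.0661]
ee_rot: [-3.138, -0.003, -0.992]
force: [0.5, -0.0, 0.9]
width: 0.0876
```

```bash
python3 -c "
from h import *
rel(.4752,-.2102,.0245,-.994);print(arm.get_state()['q'])"
```

```text
pos [ 0.4769 -0.2081  0.0661] rot [-3.1385e+00 -2.8000e-03 -9.9230e-01] F [ 0.54 -0.01  0.89] w 0.0876 t 4.4167
tool shift x 0.0008 y 0.0026 z 0.0416 turn 0.0017
[-3.36428725e-02  2.70763776e-01 -5.34970343e-01  6.85997712e-04
 -7.60892851e-01  6.11665901e-01]
```

Emit:
apply_moves --pt "1 0.001 0.0026 0.012 0.002" --pt "1 0 0 0.012 0" --pt "1 0 0 0.01 0" --pt "1 0 0 0.007 0" --pt "1 0 0 0 0" --pt "1 0 0 0 0"

```text
t: 4.92
eef_pos: [0.4736, -0.2102, 0.023]
ee_rot: [-3.141, -0.0, -0.995]
force: [0.6, -0.3, 0.2]
width: 0.0878
```

```bash
python3 -c "
from h import *
rel(.4752,-.2102,.0245,-.994)"
```

```text
pos [ 0.4736 -0.2102  0.023 ] rot [-3.1414e+00 -3.0000e-04 -9.9460e-01] F [ 0.59 -0.27  0.25] w 0.0878 t 4.9167
tool shift x 0.0008 y -0.0013 z -0.0015 turn -0.0006
```

Emit:
apply_moves --pt "1 0.001 0 -0.002 0" --pt "-1 0 0 0 0" --pt "-1 0 0 0 0" --pt "-1 0 0 0 0" --pt "-1 0 0 0 0" --pt "-1 0 0 0 0" --pt "-1 0 0 0 0" --pt "-1 0 0 0 0" --pt "-1 0 0 0 0" --newtons 60

```text
t: 5.67
eef_pos: [0.4739, -0.211, 0.0245]
ee_rot: [3.142, 0.0, -0.995]
force: [-0.3, -0.8, -0.8]
width: 0.0396
```

```bash
python3 -c "
from h import *
rel(.4752,-.2102,.0245,-.994)"
```

```text
pos [ 0.4739 -0.211   0.0245] rot [ 3.1415  0.     -0.9948] F [-0.26 -0.83 -0.8 ] w 0.0396 t 5.6667
tool shift x 0.0001 y -0.0016 z 0.0000 turn -0.0008
```

Emit:
apply_moves --pt "-1 0 0 0 0" --pt "-1 0 0 0 0" --pt "-1 0 0 0 0" --pt "-1 0 0 0 0" --pt "-1 0 0 0 0" --pt "-1 0 0 0 0"

```text
t: 6.17
eef_pos: [0.4739, -0.2111, 0.0245]
ee_rot: [-3.142, -0.0, -0.995]
force: [0.0, 0.9, -0.6]
width: 0.0234
```

Emit:
apply_moves --pt "-1 0 0 -0.01 0" --pt "-1 0 0 -0.02 0" --pt "-1 0 0 -0.02 0" --pt "-1 0 0 -0.01 0" --pt "-1 0 0 0 0" --pt "-1 0 0 0 0" --pt "-1 0 0 0 0"

```text
t: 6.75
eef_pos: [0.473, -0.2108, 0.0837]
ee_rot: [3.141, 0.001, -0.995]
force: [0.0, 0.8, -2.2]
width: 0.0236
```

```bash
python3 -c "
from h import *
rel(.4752,-.2102,.30,-.994)
f=eyes.grab_frame('wrist'); save(f,'w2'); 
f=eyes.grab_frame('top'); save(f,'t2')
print(arm.get_state()['moment'])
"
```

```text
pos [ 0.473  -0.2108  0.0837] rot [ 3.1407e+00  1.2000e-03 -9.9520e-01] F [ 0.03  0.8  -2.16] w 0.0236 t 6.75
tool shift x 0.0007 y -0.0022 z -0.2163 turn -0.0012
[ 0.19903257  0.07768297 -0.01998611]
```

View pics/w2.png

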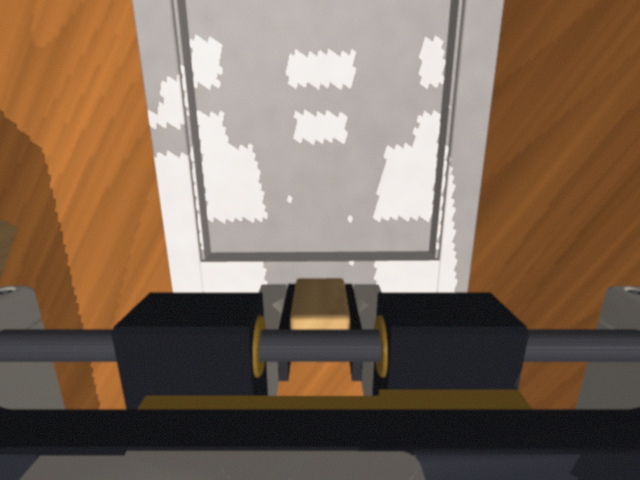

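Emit:
apply_moves --pt "-1 0 0 -0.015 -0.05" --pt "-1 0 0 -0.015 -0.09" --pt "-1 0 0 -0.015 -0.1" --pt "-1 0 0 -0.015 -0.1" --pt "-1 0 0 -0.015 -0.1" --pt "-1 0 0 -0.015 -0.1" --pt "-1 0 0 -0.015 -0.1" --pt "-1 0 0 -0.015 -0.1" --pt "-1 0 0 -0.015 -0.1" --pt "-1 0 0 -0.015 -0.1" --pt "-1 0 0 -0.015 -0.06" --pt "-1 0 0 -0.01 -0.05"

```text
t: 7.85
eef_pos: [0.4738, -0.2111, 0.2599]
ee_rot: [3.141, 0.001, 0.059]
force: [0.4, -0.7, -2.9]
width: 0.0237
```

```bash
python3 -c "
from h import *
rel(.4688,-.0276,.26,.0535)"
```

```text
pos [ 0.4738 -0.2111  0.2599] rot [3.1415e+00 8.0000e-04 5.8700e-02] F [ 0.36 -0.72 -2.85] w 0.0237 t 7.85
tool shift x 0.0057 y -0.1835 z -0.0001 turn 0.0052
```

Emit:
apply_moves --pt "-1 0 -0.012 0 0.003" --pt "-1 0 -0.025 0 0" --pt "-1 0 -0.025 0 0" --pt "-1 0 -0.025 0 0" --pt "-1 0 -0.025 0 0" --pt "-1 0 -0.025 0 0" --pt "-1 0.003 -0.025 0 0" --pt "-1 0.002 -0.016 0 0" --pt "-1 0 -0.005 0 0" --pt "-1 0 0 0 0" --pt "-1 0 0 0 0" --pt "-1 0 0 0 0"

```text
t: 8.85
eef_pos: [0.469, -0.0287, 0.2591]
ee_rot: [3.141, 0.001, 0.052]
force: [0.1, 0.0, -2.2]
width: 0.0238
```

```bash
cat > look.py <<'E'
from h import *
import sys
tag=sys.argv[1]
rel(.4688,-.0276,.26,.0535)
s=arm.get_state(); c=np.array(s["eef_pos"]); y=s["ee_rot"][2]
X=np.array([np.cos(y),np.sin(y),0]);Y=np.array([-np.sin(y),np.cos(y),0])
for n in ["wrist","top","scene"]:
    f=eyes.grab_frame(n); save(f,n+tag); W=pts(f); np.savez(f'pics/{n}{tag}.npz',W=W)
    d=W-c; a=d@X; b=d@Y; z=d[...,2]
    # flange side strips in tool frame
    m=(a>.02)&(a<.158)&(abs(b)>.064)&(abs(b)<.073)&(z>-.05)&(z<.03)
    if m.sum()>50:
        A=np.c_[a[m],b[m],np.ones(m.sum())]; zz=z[m]
        k=np.ones(len(zz),bool)
        for _ in range(4):
            q=np.linalg.lstsq(A[k],zz[k],rcond=None)[0]; e=abs(A@q-zz); k=e<.004
        print(n,"flange top plane: dz/dx %.4f dz/dy %.4f z@pull %.4f"%tuple(q),k.sum(),len(k))
    m=(a>.0)&(a<.18)&(abs(b)<.09)&(z>-.05)&(z<.03)
    if m.sum()>50:
        r=cv2.minAreaRect((np.c_[a[m],b[m]]*1000).astype(np.float32)); print(n,"rect tool frame",[np.round(v,1) for v in r])
E
python3 look.py A
```

```text
pos [ 0.469  -0.0287  0.2591] rot [3.1412e+00 1.0000e-03 5.1800e-02] F [ 0.12  0.02 -2.23] w 0.0238 t 8.85
tool shift x -0.0002 y -0.0011 z -0.0009 turn -0.0017
wrist flange top plane: dz/dx -0.0045 dz/dy -0.0005 z@pull -0.0058 10543 10543
wrist rect tool frame [array([68.4,  0.2]), array([151. , 133.7]), np.float64(90.0)]
top flange top plane: dz/dx -0.0003 dz/dy 0.0023 z@pull -0.0068 233 259
top rect tool frame [array([110.9,  -0.3]), array([103.9, 150.4]), np.float64(1.0)]
```

View pics/wristA.png

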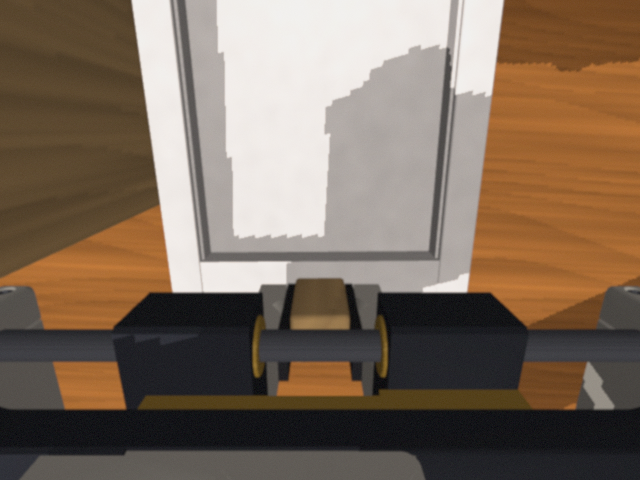

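View pics/topA.png

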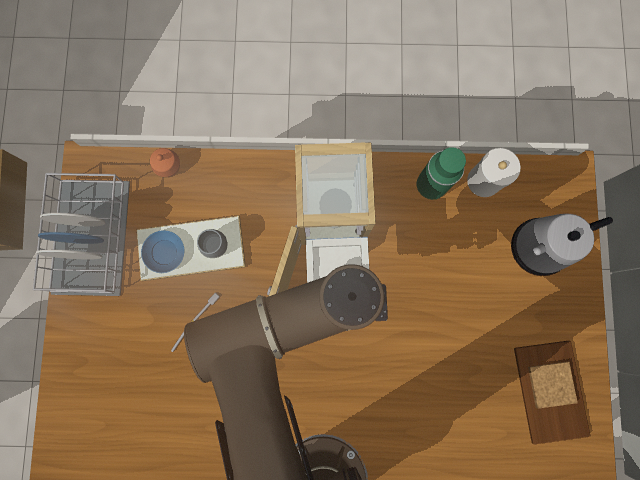

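Run:
```python
from h import *
F=np.array([.6535,-.0177,0]);y=.0535
X=np.array([np.cos(y),np.sin(y),0]);Y=np.array([-np.sin(y),np.cos(y),0])
for n in ["scene0","top0","sceneA","topA"]:
    W=np.load(f'pics/{n}.npz')["W"]; d=W-F; a=d@X;b=d@Y;z=W[...,2]
    for side in(-1,1):
        m=(a>.0)&(a<.195)&(b*side>.058)&(b*side<.0775)&(z>.19)&(z<.262)
        print(n,side,m.sum())
        q=np.round(np.c_[a[m],b[m],z[m]]*1000).astype(int)
        q=q[np.argsort(q[:,0])]
        print(' '.join(map(str,[tuple(map(int,r)) for r in q[:45]])))
```

```text
scene0 -1 40
(1, -76, 260) (1, -76, 237) (1, -76, 210) (2, -77, 229) (3, -77, 240) (3, -77, 212) (3, -77, 261) (5, -76, 220) (6, -77, 241) (6, -77, 212) (8, -77, 198) (8, -77, 242) (10, -77, 223) (10, -77, 201) (11, -77, 228) (12, -68, 208) (12, -77, 204) (12, -77, 232) (12, -74, 205) (13, -77, 208) (13, -66, 206) (13, -72, 203) (15, -75, 205) (15, -71, 207) (16, -69, 204) (16, -66, 207) (16, -71, 211) (16, -74, 210) (17, -77, 214) (18, -69, 209) (19, -77, 215) (19, -67, 205) (20, -67, 211) (21, -76, 205) (21, -73, 205) (21, -70, 206) (23, -71, 208) (23, -65, 203) (24, -65, 210) (24, -68, 209)
scene0 1 18
(11, 71, 209) (11, 74, 212) (11, 65, 206) (11, 68, 208) (14, 68, 208) (14, 70, 209) (15, 73, 207) (17, 73, 210) (17, 70, 208) (18, 67, 206) (20, 67, 207) (20, 72, 211) (20, 69, 210) (21, 66, 211) (22, 72, 211) (23, 69, 208) (26, 65, 206) (28, 68, 202)
top0 -1 10
(2, -77, 252) (2, -77, 221) (3, -77, 256) (4, -77, 222) (4, -77, 197) (6, -77, 228) (6, -77, 202) (8, -77, 230) (9, -77, 198) (12, -77, 208)
top0 1 9
(1, 77, 199) (3, 77, 204) (4, 77, 209) (8, 77, 203) (10, 77, 204) (14, 67, 210) (14, 72, 209) (14, 77, 196) (15, 69, 207)
sceneA -1 0

sceneA 1 18
(10, 68, 210) (11, 71, 211) (11, 65, 206) (13, 73, 206) (15, 68, 206) (15, 73, 209) (16, 70, 204) (17, 70, 210) (17, 67, 207) (17, 73, 211) (19, 67, 211) (21, 72, 207) (21, 69, 205) (21, 66, 212) (22, 69, 210) (24, 71, 208) (26, 66, 207) (27, 68, 206)
topA -1 11
(1, -77, 227) (2, -77, 247) (2, -77, 194) (3, -77, 203) (4, -77, 227) (4, -77, 250) (5, -77, 203) (5, -77, 230) (8, -77, 228) (10, -77, 205) (13, -77, 203)
topA 1 9
(1, 77, 200) (2, 77, 208) (4, 77, 208) (7, 77, 210) (10, 77, 204) (14, 67, 212) (14, 72, 210) (14, 77, 197) (15, 69, 206)
```

Emit:
apply_moves --pt "-1 0 -0.001 0.008 -0.0015" --pt "-1 0 0 0.012 0" --pt "-1 0 0 0.008 0" --pt "-1 0 0 0.0045 0" --pt "-1 0 0 0 0" --pt "-1 0 0 0 0"

```text
t: 9.5
eef_pos: [0.4692, -0.0272, 0.227]
ee_rot: [3.141, 0.0, 0.054]
force: [-0.3, -0.3, -2.2]
width: 0.0234
```

```bash
cat > cab.py <<'E'
from h import *
s=arm.get_state(); p=np.array(s["eef_pos"]); y=.0535
d=p[:2]-np.array([.6535,-.0177]); X=np.array([np.cos(y),np.sin(y)]);Y=np.array([-np.sin(y),np.cos(y)])
print("t %.2f s %.1f b %.2f z %.2f mm | underside %.2f | yaw err %.4f"%(s["t"],1000*d@X,1000*d@Y,1000*p[2],1000*p[2]-10.5,s["ee_rot"][2]-y),"F(cab)",np.round([s["force"][:2]@X,s["force"][:2]@Y,s["force"][2]],2),"M",np.round(s["moment"],2),"w",round(float(s["width"]),4))
E
python3 cab.py
```

```text
t 9.50 s -184.5 b 0.40 z 226.97 mm | underside 216.47 | yaw err 0.0002 F(cab) [-0.34 -0.27 -2.25] M [-0.08  0.12  0.04] w 0.0234
```

Now move the nose forward to about 26 mm inside the front plane.

Emit:
apply_moves --pt "-1 0.005 0 0 0" --pt "-1 0.01 0 0 0" --pt "-1 0.01 0 0 0" --pt "-1 0.01 0 0 0" --pt "-1 0.01 0 0 0" --pt "-1 0.005 0 0 0" --pt "-1 0 0 0 0" --pt "-1 0 0 0 0"

```text
t: 10.17
eef_pos: [0.5192, -0.0244, 0.2265]
ee_rot: [3.141, 0.001, 0.053]
force: [-0.1, -0.7, -2.9]
width: 0.0237
```

```bash
python3 cab.py
```

```text
t 10.17 s -134.5 b 0.47 z 226.55 mm | underside 216.05 | yaw err -0.0002 F(cab) [-0.1  -0.66 -2.87] M [-0.05  0.26  0.04] w 0.0237
```

Feel down in small steps.

Emit:
apply_moves --pt "-1 0 0 0.002 0" --pt "-1 0 0 0.002 0" --pt "-1 0 0 0.001 0" --pt "-1 0 0 0 0" --pt "-1 0 0 0 0"

```text
t: 10.58
eef_pos: [0.519, -0.0243, 0.2221]
ee_rot: [-3.142, -0.0, 0.054]
force: [-0.2, 0.7, -2.3]
width: 0.0236
```

```bash
python3 cab.py
```

```text
t 10.58 s -134.7 b 0.57 z 222.12 mm | underside 211.62 | yaw err 0.0003 F(cab) [-0.13  0.74 -2.26] M [-0.01  0.15  0.09] w 0.0236
```

Emit:
apply_moves --pt "-1 0 0 0.001 0" --pt "-1 0 0 0.001 0" --pt "-1 0 0 0 0" --pt "-1 0 0 0 0"

```text
t: 10.92
eef_pos: [0.5191, -0.0243, 0.22]
ee_rot: [3.142, 0.0, 0.054]
force: [-0.3, 0.5, -2.9]
width: 0.0236
```

```bash
python3 cab.py
```

```text
t 10.92 s -134.6 b 0.55 z 220.01 mm | underside 209.51 | yaw err 0.0002 F(cab) [-0.23  0.56 -2.86] M [-0.04  0.19 -0.  ] w 0.0236
```

Emit:
apply_moves --pt "-1 0 0 0.001 0" --pt "-1 0 0 0 0" --pt "-1 0 0 0 0"

```text
t: 11.17
eef_pos: [0.5193, -0.0243, 0.2191]
ee_rot: [3.142, -0.0, 0.054]
force: [-0.2, -0.1, -1.7]
width: 0.0238
```

```bash
python3 cab.py
```

```text
t 11.17 s -134.4 b 0.54 z 219.14 mm | underside 208.64 | yaw err 0.0002 F(cab) [-0.16 -0.05 -1.69] M [-0.04  0.11 -0.06] w 0.0238
```

Emit:
apply_moves --pt "-1 0 0 0.001 0" --pt "-1 0 0 0 0" --pt "-1 0 0 0 0"

```text
t: 11.42
eef_pos: [0.5193, -0.0244, 0.2185]
ee_rot: [3.142, -0.001, 0.054]
force: [-2.4, -0.5, 0.8]
width: 0.024
```

```bash
python3 cab.py
```

```text
t 11.42 s -134.3 b 0.52 z 218.49 mm | underside 207.99 | yaw err 0.0003 F(cab) [-2.46 -0.35  0.81] M [-0.1   0.37 -0.03] w 0.024
```

Emit:
apply_moves --pt "-1 0 0.0005 -0.0023 0" --pt "-1 0.004 0 0 0" --pt "-1 0.006 0 0 0" --pt "-1 0.006 0 0 0" --pt "-1 0.006 0 0 0" --pt "-1 0.004 0 0 0" --pt "-1 0 0 0 0" --pt "-1 0 0 0 0"

```text
t: 12.08
eef_pos: [0.5452, -0.0235, 0.2199]
ee_rot: [3.141, 0.001, 0.053]
force: [-0.6, 0.2, -2.4]
width: 0.0237
```

```bash
python3 cab.py
```

```text
t 12.08 s -108.4 b 0.04 z 219.91 mm | underside 209.41 | yaw err -0.0000 F(cab) [-0.57  0.19 -2.37] M [-0.05  0.24 -0.01] w 0.0237
```

Emit:
apply_moves --pt "-1 0.004 0 0 0" --pt "-1 0.007 0 0 0" --pt "-1 0.007 0 0 0" --pt "-1 0.007 0 0 0" --pt "-1 0.007 0 0 0" --pt "-1 0.004 0 0 0" --pt "-1 0 0 0 0" --pt "-1 0 0 0 0"

```text
t: 12.75
eef_pos: [0.5812, -0.0215, 0.22]
ee_rot: [3.142, 0.001, 0.054]
force: [-0.7, 0.4, -2.8]
width: 0.0236
```

```bash
python3 cab.py
```

```text
t 12.75 s -72.4 b 0.05 z 219.99 mm | underside 209.49 | yaw err 0.0000 F(cab) [-0.67  0.39 -2.76] M [-0.09  0.27 -0.01] w 0.0236
```

Emit:
apply_moves --pt "-1 0.003 0 0 0" --pt "-1 0.004 0 0 0" --pt "-1 0.004 0 0 0" --pt "-1 0.002 0 0 0" --pt "-1 0 0 0 0" --pt "-1 0 0 0 0"

```text
t: 13.25
eef_pos: [0.5941, -0.0208, 0.2202]
ee_rot: [-3.142, 0.0, 0.054]
force: [0.2, -0.4, -2.8]
width: 0.0236
```

```bash
python3 cab.py; python3 look.py B
```

```text
t 13.25 s -59.5 b 0.08 z 220.23 mm | underside 209.73 | yaw err 0.0001 F(cab) [ 0.18 -0.38 -2.82] M [-0.03  0.22 -0.04] w 0.0236
pos [ 0.5941 -0.0208  0.2202] rot [-3.1416e+00  3.0000e-04  5.3600e-02] F [ 0.2  -0.37 -2.82] w 0.0236 t 13.25
tool shift x -0.1255 y 0.0001 z -0.0398 turn 0.0001
wrist flange top plane: dz/dx -0.0017 dz/dy 0.0002 z@pull -0.0059 1432 1432
wrist rect tool frame [array([20.7, -0.2]), array([150.4,  37.7]), np.float64(89.8)]
scene rect tool frame [array([ 38.3, -15.5]), array([146.2,  78.8]), np.float64(87.8)]
```

View pics/wristB.png

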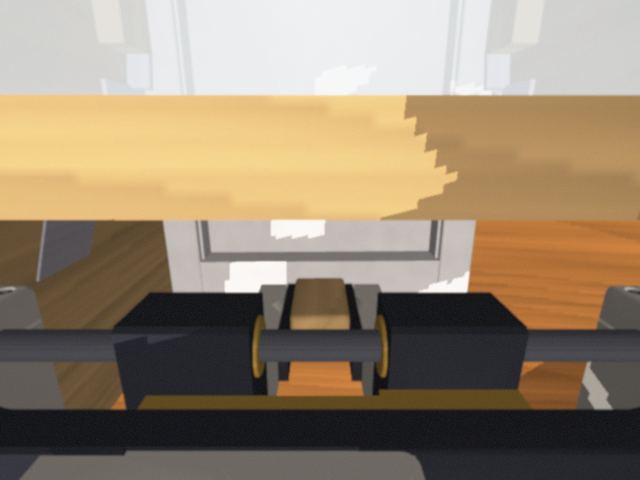

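View pics/sceneB.png

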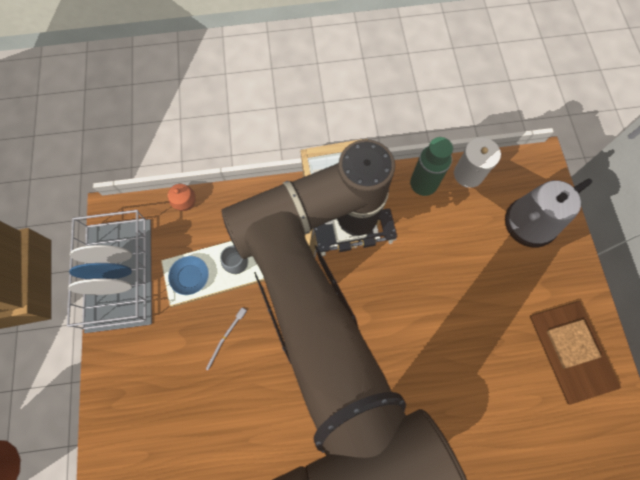

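Emit:
apply_moves --pt "-1 0 0 0.001 0" --pt "-1 0 0 0.001 0" --pt "-1 0 0 0 0" --pt "-1 0 0 0 0"

```text
t: 13.73
eef_pos: [0.5941, -0.0208, 0.2189]
ee_rot: [3.142, -0.001, 0.054]
force: [-2.5, 0.7, 3.2]
width: 0.0239
```

```bash
python3 cab.py
```

```text
t 13.73 s -59.5 b 0.04 z 218.89 mm | underside 208.39 | yaw err 0.0003 F(cab) [-2.49  0.88  3.25] M [ 0.18  0.95 -0.02] w 0.0239
```

Emit:
apply_moves --pt "0 0 0 0 0" --pt "0 0 0 0 0" --pt "0 0 0 0 0" --pt "0 0 0 0 0" --pt "0 0 0 0 0" --pt "0 0 0 -0.005 0" --pt "0 0 0 -0.008 0" --pt "0 0 0 -0.004 0" --pt "0 0 0 0 0"

```text
t: 14.48
eef_pos: [0.5949, -0.0208, 0.2371]
ee_rot: [-3.141, -0.003, 0.054]
force: [-1.0, 0.0, 0.1]
width: 0.0441
```

```bash
python3 cab.py;python3 look.py C
```

```text
t 14.48 s -58.7 b 0.08 z 237.14 mm | underside 226.64 | yaw err 0.0004 F(cab) [-0.96  0.07  0.1 ] M [-0.06 -0.04  0.  ] w 0.0441
pos [ 0.5949 -0.0208  0.2371] rot [-3.1415e+00 -2.6000e-03  5.3900e-02] F [-0.96  0.02  0.1 ] w 0.0441 t 14.4833
tool shift x -0.1263 y 0.0000 z -0.0229 turn 0.0004
wrist flange top plane: dz/dx -0.0044 dz/dy -0.0001 z@pull -0.0239 1316 1316
wrist rect tool frame [array([21. , -0.3]), array([150.4,  42.1]), np.float64(90.0)]
```

View pics/wristC.png

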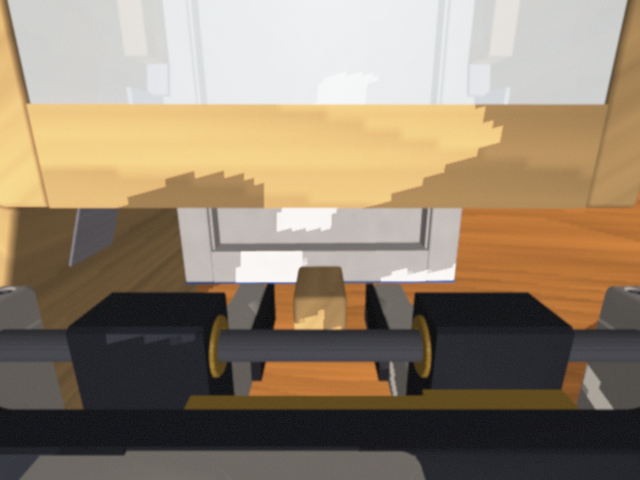

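Emit:
apply_moves --pt "0 -0.01 0 0.002 0" --pt "0 -0.02 0 0 0" --pt "0 -0.015 0 0 0" --pt "-1 0 0 0 0" --pt "-1 0 0 0 0" --pt "-1 0 0 0 0" --pt "-1 0 0 0 0" --pt "-1 0 0 0 0" --pt "-1 0 0 0 0" --pt "-1 0 0 0 0" --pt "-1 0 0 0 0" --pt "-1 0 0 0 0"

```text
t: 15.63
eef_pos: [0.5492, -0.0232, 0.2332]
ee_rot: [3.141, 0.0, 0.054]
force: [-0.8, 0.5, -0.1]
width: 0.0004
```

```bash
python3 cab.py;python3 look.py D
```

```text
t 15.63 s -104.4 b 0.05 z 233.23 mm | underside 222.73 | yaw err 0.0002 F(cab) [-0.74  0.57 -0.07] M [-0.04 -0.02 -0.04] w 0.0004
pos [ 0.5492 -0.0232  0.2332] rot [3.1415e+00 3.0000e-04 5.3700e-02] F [-0.77  0.53 -0.07] w 0.0004 t 15.6333
tool shift x -0.0805 y 0.0000 z -0.0268 turn 0.0002
wrist flange top plane: dz/dx -0.0011 dz/dy -0.0004 z@pull -0.0201 6218 6218
wrist rect tool frame [array([63.6,  0.1]), array([180. , 118.7]), np.float64(89.8)]
top rect tool frame [array([112.8,   0.3]), array([ 18. , 178.6]), np.float64(1.1)]
```

View pics/wristD.png

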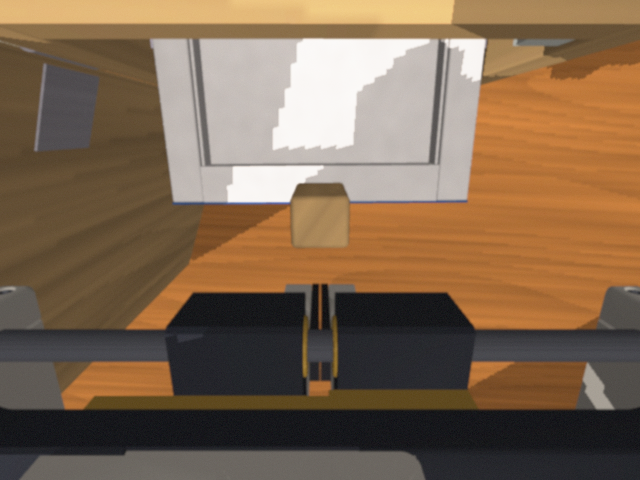

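Emit:
apply_moves --pt "-1 0.005 0 -0.003 0" --pt "-1 0.008 0 0 0" --pt "-1 0.008 0 0 0" --pt "-1 0.006 0 0 0" --pt "-1 0.006 0 0 0" --pt "-1 0.006 0 0 0" --pt "-1 0.006 0 0 0" --pt "-1 0.005 0 0 0" --pt "-1 0 0 0 0"

```text
t: 16.53
eef_pos: [0.6002, -0.0205, 0.236]
ee_rot: [3.141, -0.0, 0.054]
force: [0.6, 0.1, 0.5]
width: 0.0003
```

```bash
python3 cab.py;python3 look.py E
```

```text
t 16.53 s -53.4 b 0.09 z 235.98 mm | underside 225.48 | yaw err 0.0001 F(cab) [0.65 0.11 0.47] M [-0.01  0.   -0.01] w 0.0003
pos [ 0.6002 -0.0205  0.236 ] rot [ 3.1415e+00 -2.0000e-04  5.3600e-02] F [0.64 0.15 0.47] w 0.0003 t 16.5333
tool shift x -0.1316 y 0.0001 z -0.0240 turn 0.0001
wrist flange top plane: dz/dx 0.0244 dz/dy -0.0003 z@pull -0.0235 526 526
wrist rect tool frame [array([19.2, -0.4]), array([ 29.7, 149.8]), np.float64(0.4)]
scene rect tool frame [array([ 52.9, -14.6]), array([146.5,  34.7]), np.float64(76.8)]
```

View pics/wristE.png

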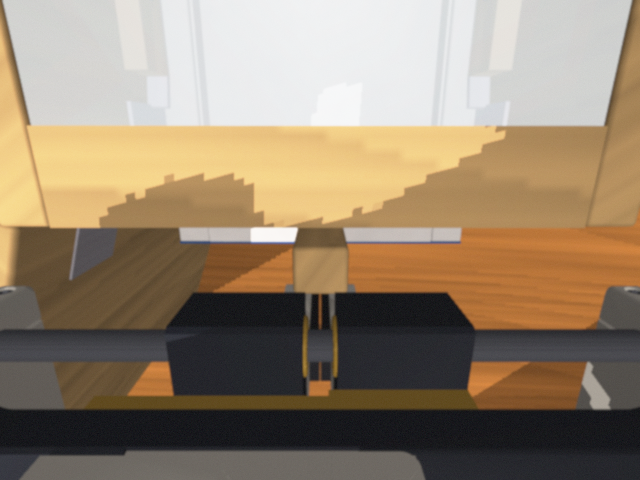

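Run:
```python
from h import *
s=arm.get_state(); c=np.array(s["eef_pos"]); y=s["ee_rot"][2]
X=np.array([np.cos(y),np.sin(y),0]);Y=np.array([-np.sin(y),np.cos(y),0])
W=np.load('pics/wristE.npz')["W"];d=W-c;a=d@X*1000;b=d@Y*1000;z=d[...,2]*1000
for u in (315,330,345,240,200,600):
    print("col",u,[(v,int(round(a[v,u])),int(round(b[v,u])),int(round(z[v,u]))) for v in list(range(222,420,8)) if not np.isnan(a[v,u])])
```

```text
col 315 [(222, 56, 1, 60), (230, 34, 2, -10), (238, 34, 2, 2), (246, 35, 1, 16), (254, 31, 1, 16), (262, 28, 1, 17), (270, 25, 1, 18), (278, 20, 1, 17), (286, 17, 2, 17), (294, 11, 2, 12), (302, 11, 1, 21), (310, 11, 1, 28), (318, 11, 1, 34), (326, 11, 1, 40), (334, 34, 1, 82), (342, 32, 1, 82), (350, 30, 1, 83), (358, 28, 1, 84), (366, -2, 1, 46), (374, -6, 1, 46), (382, -237, 6, -236), (390, -250, 6, -236), (398, 24, 1, 92), (406, 24, 1, 95), (414, 26, 0, 100)]
col 330 [(222, 56, -4, 58), (230, 34, -6, -10), (238, 34, -5, 4), (246, 34, -5, 15), (254, 31, -5, 17), (262, 28, -5, 16), (270, 24, -5, 17), (278, 21, -5, 17), (286, 17, -5, 17), (294, 12, -5, 15), (302, 10, -5, 19), (310, 6, -5, 18), (318, 12, -4, 36), (326, 10, -4, 38), (334, 32, -3, 80), (342, 31, -3, 82), (350, 31, -3, 84), (358, 28, -3, 84), (366, -1, -4, 47), (374, -5, -4, 47), (382, -236, -14, -234), (390, 24, -3, 90), (398, 24, -3, 93), (406, 24, -3, 95), (414, 27, -3, 101)]
col 345 [(222, 56, -8, 59), (230, 31, -14, -23), (238, 33, -12, -2), (246, 34, -11, 15), (254, 31, -11, 16), (262, 27, -11, 16), (270, 24, -11,
[... 1220 characters left out ...]
33, 26, 90), (366, 30, 27, 90), (374, 28, 27, 90), (382, 26, 27, 90), (390, 24, 27, 91), (398, 24, 26, 92), (406, 24, 25, 95), (414, 26, 24, 100)]
col 600 [(222, 56, -82, 59), (230, -28, -321, -234), (238, -39, -325, -236), (246, -48, -328, -236), (254, -58, -329, -235), (262, -68, -331, -235), (270, -78, -334, -235), (278, -89, -336, -236), (286, -99, -339, -236), (294, -110, -342, -236), (302, -120, -344, -235), (310, -131, -346, -235), (318, 30, -81, 67), (326, 27, -82, 67), (334, 32, -71, 80), (342, 32, -69, 83), (350, 31, -68, 84), (358, 28, -69, 84), (366, 17, -81, 72), (374, 14, -81, 72), (382, 12, -81, 73), (390, 9, -82, 73), (398, 8, -81, 74), (406, 5, -81, 75), (414, 26, -57, 100)]
```

Emit:
apply_moves --pt "-1 -0.012 0 0 0" --pt "-1 -0.024 0 0 0" --pt "-1 -0.024 0 0 0"

```text
t: 16.93
eef_pos: [0.5387, -0.0237, 0.2358]
ee_rot: [3.142, 0.0, 0.054]
force: [0.1, 0.2, 0.2]
width: 0.0001
```

```bash
python3 cab.py
```

```text
t 16.93 s -115.0 b 0.13 z 235.83 mm | underside 225.33 | yaw err 0.0001 F(cab) [0.12 0.21 0.23] M [-0.    0.07 -0.03] w 0.0001
```

Emit:
apply_moves --pt "-1 0 0 0 0"

```text
t: 17.02
eef_pos: [0.5359, -0.024, 0.2368]
ee_rot: [-3.141, -0.0, 0.054]
force: [-0.5, 0.0, -0.6]
width: 0.0005
```

```bash
python3 cab.py
```

```text
t 17.02 s -117.8 b -0.03 z 236.85 mm | underside 226.35 | yaw err 0.0001 F(cab) [-0.52  0.03 -0.62] M [-0.03  0.11 -0.03] w 0.0005
```

Emit:
apply_moves --pt "-1 0 0 0 0"

```text
t: 17.1
eef_pos: [0.5386, -0.0237, 0.2373]
ee_rot: [-3.141, -0.002, 0.054]
force: [0.3, 0.4, 0.4]
width: 0.0007
```

```bash
python3 cab.py
```

```text
t 17.10 s -115.0 b 0.11 z 237.31 mm | underside 226.81 | yaw err 0.0007 F(cab) [0.36 0.35 0.37] M [-0.   -0.08  0.02] w 0.0007
```

Emit:
apply_moves --pt "-1 0 0 0 0" --pt "-1 0 0 0 0"

```text
t: 17.27
eef_pos: [0.5398, -0.0236, 0.2366]
ee_rot: [-3.142, -0.001, 0.054]
force: [1.1, -0.4, -0.6]
width: 0.0001
```

```bash
python3 cab.py
```

```text
t 17.27 s -113.8 b 0.18 z 236.56 mm | underside 226.06 | yaw err 0.0003 F(cab) [ 1.1  -0.48 -0.57] M [-0.02 -0.    0.02] w 0.0001
```

Emit:
apply_moves --pt "-1 0.008 0 0 0" --pt "-1 0.012 0 0 0" --pt "-1 0.0124 0 0 0" --pt "-1 0.0167 0 0 0" --pt "-1 0.0167 0 0 0" --pt "-1 0 0 0 0" --pt "-1 0 0 0 0" --pt "-1 0 0 0 0"

```text
t: 17.93
eef_pos: [0.6051, -0.0203, 0.2355]
ee_rot: [3.141, 0.001, 0.053]
force: [-0.1, -0.3, -0.3]
width: 0.0005
```

```bash
cat > pull.py <<'E'
from h import *
import sys
s=arm.get_state(); F=np.array([.6535,-.0177,0]);y=.0535
X=np.array([np.cos(y),np.sin(y),0]);Y=np.array([-np.sin(y),np.cos(y),0])
f=eyes.grab_frame('wrist'); save(f,'wp'+sys.argv[1]); W=pts(f); d=W-F; a=d@X*1000;b=d@Y*1000;z=W[...,2]*1000
m=(abs(b)<14)&(z>244)&(z<258)&(a>-75)&(a<40)
if m.sum(): print("pull top a",np.percentile(a[m],[1,5,50,95,99]).round(1),"b",np.percentile(b[m],[2,50,98]).round(1),"z",np.median(z[m]).round(1),m.sum())
m=(abs(b)<10)&(z>222)&(z<243)&(a>-75)&(a<40)
if m.sum(): print("pull front a",np.percentile(a[m],[5,50,95]).round(1),m.sum())
m=(abs(b)<80)&(abs(b)>20)&(z>200)&(z<222)&(a>-75)&(a<30)
if m.sum(): print("flange a",np.percentile(a[m],[1,5,50,95]).round(1),"b",np.percentile(b[m],[1,50,99]).round(1),"z",np.median(z[m]).round(1),m.sum())
E
python3 cab.py; python3 pull.py 1
```

```text
t 17.93 s -48.4 b -0.02 z 235.49 mm | underside 224.99 | yaw err -0.0001 F(cab) [-0.08 -0.32 -0.28] M [-0.09 -0.01  0.04] w 0.0005
pull top a [-41.5 -38.8 -24.2 -14.6 -13.8] b [-12.2  -0.6  10.9] z 253.0 2683
pull front a [-39.1 -38.3 -36.9] 124
```

View pics/wp1.png

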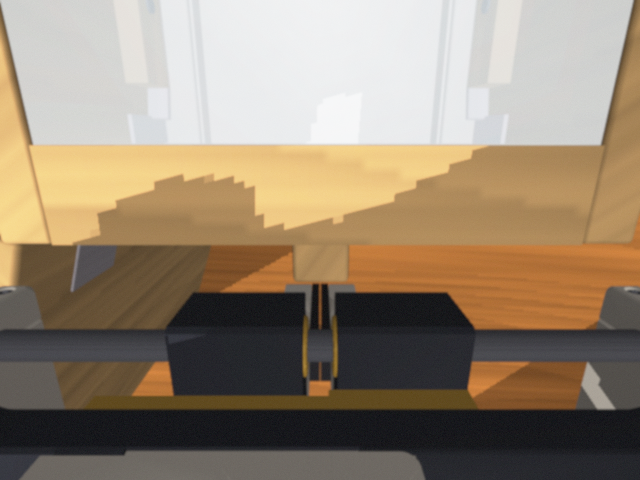

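Emit:
apply_moves --pt "-1 -0.015 0 0 0" --pt "-1 -0.03 0 0 0" --pt "-1 -0.03 0 0 0" --pt "-1 0 0 0 0" --pt "-1 0 0 0 0" --pt "-1 0 0 0 0" --pt "-1 0 0 0 0"

```text
t: 18.57
eef_pos: [0.5305, -0.0241, 0.2367]
ee_rot: [-3.141, -0.001, 0.054]
force: [0.3, -0.5, -0.1]
width: 0.0006
```

```bash
python3 cab.py; python3 pull.py 2
```

```text
t 18.57 s -123.1 b 0.16 z 236.68 mm | underside 226.18 | yaw err 0.0003 F(cab) [ 0.28 -0.54 -0.09] M [-0.09  0.02  0.01] w 0.0006
pull top a [-31.  -30.3 -20.1 -10.4  -9.2] b [-12.1  -0.8  10.6] z 252.9 4340
pull front a [-31.9 -31.1 -31. ] 232
flange a [-19.9 -19.   -6.9  10.4] b [-77.   -0.   77.7] z 213.0 15024
```

View pics/wp2.png

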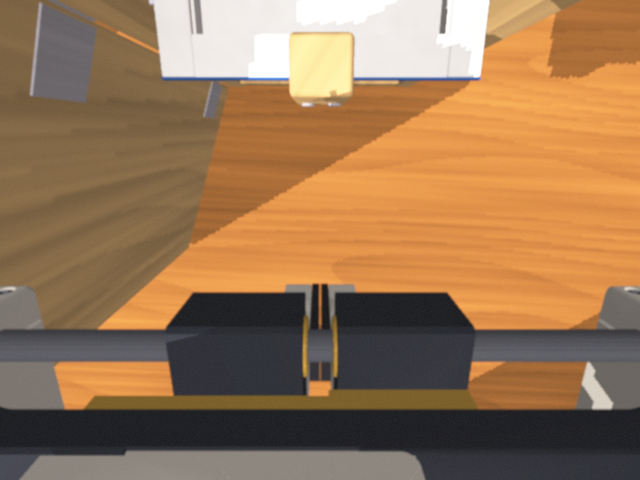

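Emit:
apply_moves --pt "-1 0.01 0 0 0" --pt "-1 0.02 0 0 0" --pt "-1 0.024 0 0 0" --pt "-1 0.026 0 0 0" --pt "-1 0.026 0 0 0" --pt "-1 0 0 0 0" --pt "-1 0 0 0 0" --pt "-1 -0.01 0 0 0" --pt "-1 -0.025 0 0 0" --pt "-1 -0.03 0 0 0" --pt "-1 -0.02 0 0 0" --pt "-1 0 0 0 0"

```text
t: 19.62
eef_pos: [0.5465, -0.0236, 0.2373]
ee_rot: [-3.141, -0.001, 0.054]
force: [-0.9, -0.4, -0.5]
width: 0.0006
```

```bash
python3 cab.py; python3 pull.py 3; python3 look.py G
```

```text
t 19.62 s -107.1 b -0.20 z 237.29 mm | underside 226.79 | yaw err 0.0001 F(cab) [-0.97 -0.38 -0.55] M [ 0.    0.09 -0.02] w 0.0006
pull top a [5.6 5.7 6.1 6.8 7. ] b [-11.9  -1.2   9.8] z 250.4 549
pull front a [5.1 5.9 6.1] 617
flange a [ 0.   0.5 11.1 16.6] b [-78.7 -53.3  78.7] z 209.5 2219
pos [ 0.5485 -0.0234  0.2376] rot [-3.1409e+00 -1.8000e-03  5.4100e-02] F [0.13 0.86 0.42] w 0.0005 t 19.6667
tool shift x -0.0798 y -0.0001 z -0.0224 turn 0.0006
wrist flange top plane: dz/dx 0.0513 dz/dy -0.0013 z@pull -0.0349 379 387
wrist rect tool frame [array([95.8,  7.5]), array([142.2, 143.6]), np.float64(52.0)]
```

View pics/wp3.png

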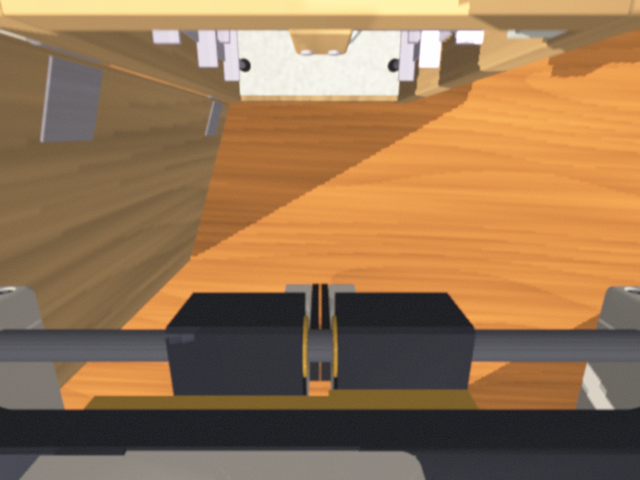

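View pics/topG.png

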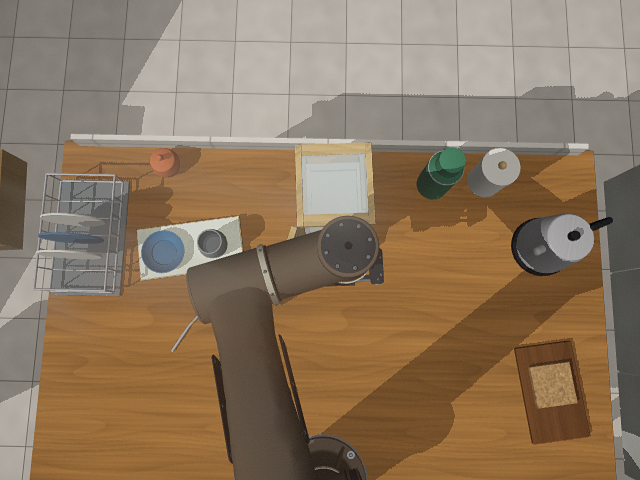

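The tray is home: the pull's front face is 6 mm inside the front plane, the flange is on the ledges and the left-right offset is about 1 mm. The door comes next.

Run:
```python
from h import *
W=np.load('pics/topG.npz')["W"]
for v,u in [(285,210),(265,260),(245,345),(340,245),(400,250),(250,320)]: print((v,u),np.round(W[v,u],3))
F=np.array([.6535,-.0177]);y=.0535
X=np.array([np.cos(y),np.sin(y)]);Y=np.array([-np.sin(y),np.cos(y)])
for r in(.13,):
  for th in np.r_[1.95,np.arange(1.9,-.01,-.1)]:
    d=np.array([-np.sin(th),-np.cos(th)]);n=np.array([-np.cos(th),np.sin(th)])
    h=.011*abs(n[0])+.021*abs(n[1])
    c=np.array([0,.092])+r*d+(.015+h)*n
    w=F+c[0]*X+c[1]*Y
    print("th %.2f s %.1f b %.1f world %.4f %.4f"%(th,*(c*1000),*w))
```

```text
(285, 210) [0.485 0.189 0.664]
(265, 260) [0.518 0.112 0.664]
(245, 345) [ 0.55  -0.02   0.679]
(340, 245) [0.404 0.125 0.703]
(400, 250) [0.326 0.109 0.743]
(250, 320) [0.542 0.019 0.678]
th 1.95 s -106.5 b 176.0 world 0.5378 0.1523
th 1.90 s -110.6 b 170.4 world 0.5340 0.1465
th 1.80 s -118.0 b 158.5 world 0.5272 0.1343
th 1.70 s -124.1 b 145.7 world 0.5218 0.1211
th 1.60 s -128.9 b 132.1 world 0.5177 0.1073
th 1.50 s -132.3 b 119.4 world 0.5150 0.0945
th 1.40 s -134.5 b 106.9 world 0.5135 0.0819
th 1.30 s -135.5 b 94.0 world 0.5132 0.0689
th 1.20 s -135.1 b 80.8 world 0.5142 0.0558
th 1.10 s -133.4 b 67.5 world 0.5167 0.0426
th 1.00 s -130.3 b 54.3 world 0.5205 0.0295
th 0.90 s -125.6 b 41.2 world 0.5258 0.0167
th 0.80 s -119.5 b 28.5 world 0.5326 0.0044
th 0.70 s -112.0 b 16.4 world 0.5408 -0.0073
th 0.60 s -103.1 b 5.0 world 0.5503 -0.0182
th 0.50 s -92.8 b -5.4 world 0.5611 -0.0281
th 0.40 s -81.3 b -14.8 world 0.5731 -0.0368
th 0.30 s -68.7 b -22.8 world 0.5861 -0.0442
th 0.20 s -55.2 b -29.5 world 0.6000 -0.0501
th 0.10 s -40.9 b -34.6 world 0.6145 -0.0544
th -0.00 s -26.0 b -38.0 world 0.6296 -0.0570
```

Emit:
apply_moves --pt "-1 0 0 -0.025 0" --pt "-1 0 0 -0.035 0" --pt "-1 0 0 -0.035 0" --pt "-1 0 -0.02 -0.01 0" --pt "-1 0 -0.03 0 0" --pt "-1 0 -0.03 0 0" --pt "-1 0 -0.03 0 0" --pt "-1 0 -0.03 0 0" --pt "-1 0 -0.03 0 0" --pt "-1 0 -0.025 0 0" --pt "-1 0 -0.005 0 0" --pt "-1 0 0 0 0"

```text
t: 20.82
eef_pos: [0.5404, 0.1784, 0.3405]
ee_rot: [3.141, 0.001, 0.056]
force: [0.7, -0.6, -0.0]
width: 0.0006
```

```bash
python3 cab.py
```

```text
t 20.82 s -102.5 b 201.87 z 340.53 mm | underside 330.03 | yaw err 0.0024 F(cab) [ 0.64 -0.68 -0.02] M [-0.06  0.03  0.01] w 0.0006
```

Emit:
apply_moves --pt "-1 -0.004 0 0.02 0" --pt "-1 -0.004 0 0.025 0" --pt "-1 0 0 0.025 0" --pt "-1 0 0 0.01 0" --pt "-1 0 0 0 0" --pt "-1 0 0.01 0 0" --pt "-1 0 0.012 0 0" --pt "-1 0 0.008 0 0" --pt "-1 0 0 0 0"

```text
t: 21.57
eef_pos: [0.5344, 0.1445, 0.2627]
ee_rot: [-3.141, -0.002, 0.052]
force: [0.2, 0.3, 0.3]
width: -0.0
```

```bash
python3 cab.py
```

```text
t 21.57 s -110.3 b 168.34 z 262.72 mm | underside 252.22 | yaw err -0.0014 F(cab) [0.16 0.25 0.29] M [ 0.01 -0.01 -0.01] w -0.0
```

Emit:
apply_moves --pt "-1 -0.0077 0.01 0 0" --pt "-1 -0.006 0.0128 0 0" --pt "-1 -0.0048 0.0136 0 0" --pt "-1 -0.0034 0.0127 0 0" --pt "-1 -0.0022 0.0125 0 0" --pt "-1 -0.001 0.0129 0 0" --pt "-1 0.0004 0.0132 0 0" --pt "-1 0.0017 0.0133 0 0" --pt "-1 0.0031 0.0132 0 0" --pt "-1 0.0047 0.0131 0 0" --pt "-1 0 0 0 0"

```text
t: 22.48
eef_pos: [0.5255, 0.0158, 0.2611]
ee_rot: [3.141, 0.001, 0.052]
force: [-0.2, 0.5, 0.2]
width: 0.0005
```

```bash
python3 cab.py; python3 look.py H
python3 - <<'E'
from h import *
f=eyes.grab_frame('top'); o=outline_of('door',f)
for r in o[:2]: print(r['score'],r['extent'])
E
```

```text
t 22.48 s -126.0 b 40.32 z 261.11 mm | underside 250.61 | yaw err -0.0014 F(cab) [-0.14  0.47  0.22] M [-0.03 -0.02  0.04] w 0.0005
pos [0.5255 0.0158 0.2611] rot [3.1408e+00 1.1000e-03 5.2100e-02] F [-0.17  0.46  0.22] w 0.0005 t 22.4833
tool shift x -0.0589 y 0.0404 z 0.0011 turn -0.0014
wrist rect tool frame [array([76.6, -9.8]), array([148.6, 145.8]), np.float64(85.2)]
top rect tool frame [array([150.7, -13.4]), array([ 71.2, 158.8]), np.float64(9.7)]
0.53 [294.0, 224.5, 344.3, 293.7]
```

View pics/wristH.png

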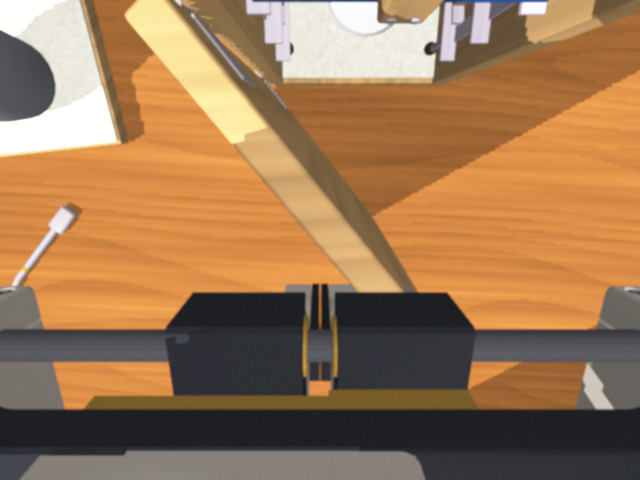

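Emit:
apply_moves --pt "-1 0.0061 0.0127 0 0" --pt "-1 0.0075 0.0121 0 0" --pt "-1 0.0089 0.0114 0 0" --pt "-1 0.0103 0.0104 0 0" --pt "-1 0.0115 0.0094 0 0" --pt "-1 0.0126 0.008 0 0" --pt "-1 0.0135 0.0067 0 0" --pt "-1 0.008 0.003 0 0" --pt "-1 0.006 0.002 0 0" --pt "-1 0.005 0.001 0 0" --pt "-1 0 0 0 0"

```text
t: 23.65
eef_pos: [0.6194, -0.0534, 0.2609]
ee_rot: [3.141, 0.0, 0.054]
force: [-0.0, 0.8, 0.4]
width: 0.0006
```

```bash
python3 cab.py
```

```text
t 23.65 s -35.9 b -33.87 z 260.95 mm | underside 250.45 | yaw err 0.0003 F(cab) [0.03 0.81 0.39] M [ 0.03 -0.   -0.06] w 0.0006
```

Now push in small steps, to about s = −26 and a little past, watching the force.

Emit:
apply_moves --pt "-1 0.004 0.001 0 0" --pt "-1 0.003 0 0 0" --pt "-1 0.002 0 0 0" --pt "-1 0.001 0 0 0" --pt "-1 0 0 0 0" --pt "-1 0 0 0 0"

```text
t: 24.15
eef_pos: [0.6283, -0.054, 0.2616]
ee_rot: [3.142, 0.001, 0.054]
force: [-4.8, 0.2, 1.7]
width: 0.0001
```

```bash
python3 cab.py
```

```text
t 24.15 s -27.1 b -34.93 z 261.56 mm | underside 251.06 | yaw err 0.0003 F(cab) [-4.75  0.45  1.66] M [-0.04  1.63 -0.02] w 0.0001
```

Emit:
apply_moves --pt "-1 0.001 0 0 0" --pt "-1 0.001 0 0 0" --pt "-1 0 0 0 0" --pt "-1 0 0 0 0"

```text
t: 24.48
eef_pos: [0.6284, -0.054, 0.2616]
ee_rot: [-3.142, 0.004, 0.054]
force: [-12.3, 1.5, 7.2]
width: 0.0003
```

```bash
python3 cab.py
```

```text
t 24.48 s -27.0 b -34.94 z 261.56 mm | underside 251.06 | yaw err 0.0002 F(cab) [-12.16   2.15   7.18] M [0.41 4.43 0.03] w 0.0003
```

Emit:
apply_moves --pt "-1 -0.01 0 0 0" --pt "-1 -0.02 0 0 0" --pt "-1 -0.025 0 -0.02 0" --pt "-1 -0.025 0 -0.03 0" --pt "-1 -0.025 0 -0.03 0" --pt "-1 -0.02 0 -0.02 0" --pt "-1 0 0 0 0" --pt "-1 0 0 0 0"

```text
t: 25.15
eef_pos: [0.5062, -0.0604, 0.3638]
ee_rot: [-3.14, -0.007, 0.054]
force: [-0.0, -0.1, 0.1]
width: 0.0005
```

```bash
python3 cab.py
python3 - <<'E'
from h import *
F=np.array([.6535,-.0177,0]);y=.0535
X=np.array([np.cos(y),np.sin(y),0]);Y=np.array([-np.sin(y),np.cos(y),0])
f=eyes.grab_frame('wrist'); save(f,'wend'); W=pts(f); d=W-F;a=d@X*1000;b=d@Y*1000;z=W[...,2]*1000
m=(z>284)&(z<293)&(abs(b)<100)&(a>-40)&(a<-2)
bs=np.arange(-85,95,10); q=[]
for v in bs:
    k=m&(b>=v)&(b<v+10)
    if k.sum()>5: q.append((v+5,np.percentile(a[k],2)))
q=np.array(q); print(np.round(q,1).tolist()); print("door angle",np.polyfit(q[:,0],q[:,1],1))
m=(z>293)&(z<298)&(a>-15)&(a<10)
q=[]
for v in bs:
    k=m&(b>=v)&(b<v+10)
    if k.sum()>5: q.append((v+5,np.percentile(a[k],2)))
q=np.array(q); print("cab front edge",np.polyfit(q[:,0],q[:,1],1))
f=eyes.grab_frame('top'); save(f,'tend')
f=eyes.grab_frame('scene'); save(f,'send')
for l in ['mate_mid','saucer_mid','bombilla_mid']:
    o=outline_of(l,f)
    if o: print(l,o[0]['score'],np.nanmedian(pts(f)[o[0]['region']],axis=0).round(3))
E
```

```text
t 25.15 s -149.4 b -34.77 z 363.84 mm | underside 353.34 | yaw err 0.0006 F(cab) [-0.02 -0.13  0.06] M [-0.05 -0.03  0.  ] w 0.0005
[[-80.0, -16.2], [-70.0, -16.2], [-60.0, -16.1], [-50.0, -16.2], [-40.0, -16.1], [-30.0, -16.1], [-20.0, -16.1], [-10.0, -16.1], [0.0, -16.0], [10.0, -16.0], [20.0, -16.0], [30.0, -16.0], [40.0, -16.0], [50.0, -16.0], [60.0, -16.0], [70.0, -15.9], [80.0, -16.0], [90.0, -15.9]]
door angle [ 1.66609544e-03 -1.60564066e+01]
cab front edge [ 0.00359698 -0.5359982 ]
mate_mid 0.84 [0.642 0.328 0.057]
saucer_mid 0.98 [0.616 0.468 0.031]
bombilla_mid 0.71 [0.436 0.363 0.006]
```

View pics/wend.png

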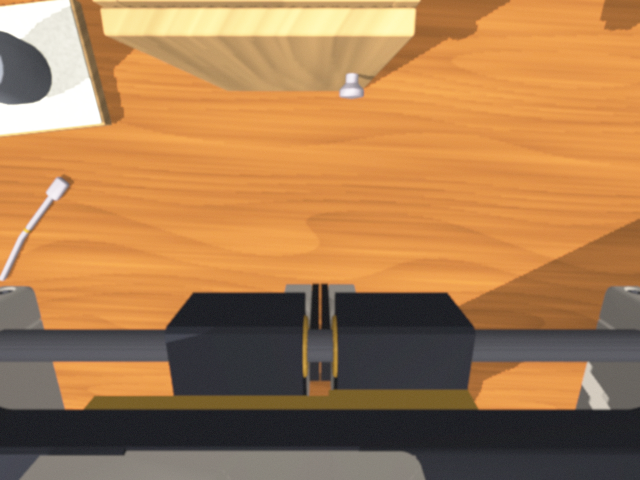

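View pics/tend.png

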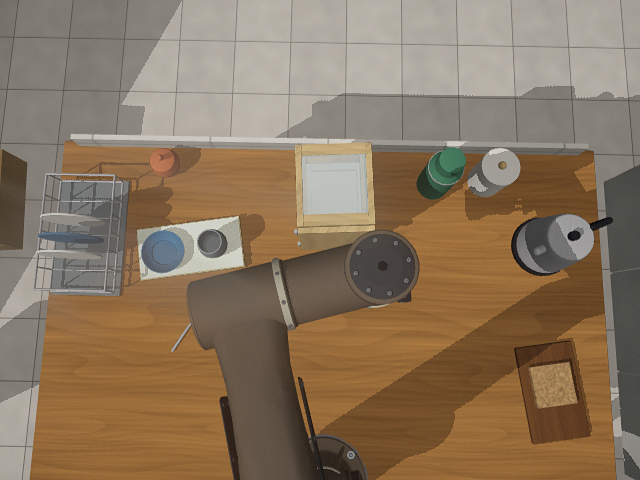

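Emit:
apply_moves --pt "-1 0 0 0 0" --pt "-1 0 0 0 0" --pt "-1 0 0 0 0"

```text
t: 25.7
eef_pos: [0.5063, -0.0606, 0.3609]
ee_rot: [3.141, 0.001, 0.054]
force: [-0.2, 0.3, 0.2]
width: 0.0006
```

```bash
python3 -c "
from h import *
print(job.job_done())"
```

```text
the job is handed in; nothing more can be done
None
```

The tray is home on the highest pair of runners and the door is shut. I handed the job in after about 26 s of the 72 s, and it returned no verdict.

The yerbera stands on the cabinet floor, so the tray had to go on the high pair. I gripped the pull, felt the ledges at about 208 mm (7 mm below nominal) and slid the flanges in under the battens. With the tool pointing down, the fingers meet the cabinet's top board before the tray is home. I therefore gave it a short push so that it slid the last few millimetres by its own momentum.

Last checks:
- **Tray:** after the push, the pull's front face measured 5.9 mm inside the front plane (home is 6 mm) and about 1 mm off centre. The pull's top matched a tray lying level on the ledges. A tilt fit on the small strip of flange still visible gave about 0.05 rad. I took that as noise, since earlier fits on more of the flange were below 0.005 rad. I could not measure the tray again once the door was shut.
- **Door:** it came to a hard stop at about 12 N, and measured within about 0.002 rad of the cabinet's front edge.
- **Mate, saucer and bombilla:** they measured where they started, to within a few millimetres.
- **Yerbera:** nothing reached down to it. I did not measure it again at the end, because the tray covers it from above.

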